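Set the warming plate's dial and start it

TASK

Switch the breakfast warmer on under the crock: with a fingertip pressed lightly on the big knurled dial, turn it clockwise, click by click, until its pointer line clicks in opposite the long bar mark, without going on towards the next click. Then press the round start button beside the dial fully down and let it come back up. Nothing is to be picked up: leave the crock, jars, mill and spoon where they stand.

Things in the scene. Friction and masses are not known exactly. Their poses are not given: they have to be found in the camera images.
- warmer: steel warming plate fixed to the worktop, 200 x 475 x 45 mm (its own x, y, z). Origin: on the worktop right under the dial's axis; z up. Its x axis points from the dial's centre to the long bar mark (roughly away from the robot); along its +y (left) lies the heated plate with the crock, along -y the start button.
- dial_top (a point): centre of the dial's flat top face, on its axis, 70 mm above the worktop: a black disc with a grippy face, 104 mm over its knurled rim, too wide to pinch; top flat out to 47 mm radius. A fingertip pressed on the top about 38 mm off centre turns it by friction. It is sprung: the whole dial (and this point) gives 5 mm downward, from about 2 N to about 13 N at its stop, and comes back up.
- dial_pointer (a point): outer end, 45 mm from the axis, of the light straight pointer line on the top face of the dial (a flat 30 mm line from the light centre cap towards the rim; it cannot be hooked)
- dial (a joint): turn of the dial, rad, growing clockwise seen from above; 0: pointer opposite the long bar. Clicks every 0.524 (30 degrees): -1.57, -1.05, -0.52 (round studs on the case), 0 (long bar), 0.52, 1.05 (studs); stops at -1.72 and 1.2. Starts 1 to 3 clicks before the bar (negative). The detent pulls to the nearer click with up to 0.06 N m; let go within 0.2 of a click it snaps home.
- long_mark (a point): centre of the long bar mark, 24 x 6 mm, radial, flat on the case on the far side of the dial, 76 mm from its axis; the other marks are round 6 mm studs
- start_button_top (a point): centre of the top of the round black start button, 34 mm across, in a dark round housing on the case, 115 mm from the dial's axis to the warmer's -y (right). Moves down with it.
- start_button (a joint): travel of the start button, m: 0 up, 0.006 fully down; a spring returns it; fully down takes about 5 N
- crock: heavy beige round crock, 206 mm across, 98 mm high, standing on the heated plate; its wall comes to about 105 mm from the dial's axis and its top to 147 mm above the worktop. Origin: centre of its underside. Bystander.
- jar_a: small preserve jar, 60 mm across, 75 mm high, just right of the warmer. Origin: centre of its underside. Bystander.
- jar_b: small jar, 60 mm across, 75 mm high, just behind the warmer. Origin: centre of its underside. Bystander.
- mill: turned wooden pepper mill, 52 mm across, 160 mm high, on the right. Origin: centre of its underside. Bystander.
- spoon: stray teaspoon, 133 mm long, lying on the worktop on the right. Bystander.

How it is judged (in metres and radians):
On the way, in this order (a step that is already met when the one before it is completed fails the run):
1. the dial is clicked in opposite the long bar mark (value of joint dial between -0.12 and 0.12 rad), for 0.2 s.
2. the start button is pressed fully down (all of step 1 and value of joint start_button above 0.0045 m and contact force between the fingers and anything else above 1 N), for 0.05 s.
At the end, for the whole second after the job is handed in: The dial rests in the click opposite the long bar mark (within 0.12 rad), the start button has been pressed fully (4.5 mm or more) after that and is back up (under 1.5 mm), and crock, jars, mill and spoon are within 20 mm of where they stood (all of step 1 and value of joint start_button below 0.0015 m and distance of each of crock, jar_a, jar_b, mill, spoon from where it was at the start of the episode below 0.02 m); the robot touches nothing.
It fails at once if the dial is turned past the bar mark towards the next click (more than 0.35 rad) (value of joint dial above 0.35 rad).
It fails at once if the start button is pressed before the dial stands at the bar mark (value of joint start_button above 0.003 m and value of joint dial below -0.2 rad).
It fails at once if the dial is turned with the arm or the gripper's body instead of the fingers (contact force between the arm and dial above 3 N).
It fails at once if the dial is leaned on with more than 45 N (contact force between the fingers and dial above 45 N).
It fails at once if a bystander is lifted, carried or pushed more than 20 mm (distance of any of crock, jar_a, jar_b, mill, spoon from where it was at the start of the episode above 0.02 m).
It also fails if it takes over 48 s, if anything falls off the work surface, if the arm or the gripper's body presses on something with over 40 N, if the wrist force passes 120 N, or if a joint passes its speed limit or range.

ROBOT

A 7-joint arm with a two-finger parallel gripper is mounted at the origin on a cart in front of the work surface, level with it; the furniture and walls round the work are solid. World frame = base frame: x ahead of the robot, y to its left, z up, the work surface at z = 0. Lengths are in mm, angles in rad, forces in N, time in s.
With the tool pointing down it reaches from about 400 to 850 mm from the base axis. Payload 4.4 kg.
Tool frame: the origin (TCP) lies at the very end of the fingers, on their centre line; the grasp point (between the pads) lies grip_point_offset behind it (grip_point_offset is the distance from the TCP to the grasp point, in mm); z points along the fingers, x is the direction in which the jaws open and shut, and the axes are right-handed (so a half turn about z gives the same grasp; the last joint's range is limited). The gripper opens to 94 mm and grips with 3 to 60 N. Pads are 16 mm wide; open, the fingers measure 119 mm over their backs; the gripper's body (75 mm by 177 mm) begins 78 mm behind the grasp point.
Start: joints at [1.176, 0.628, 0.038, 1.517, -0.027, 0.996, -0.02], TCP at [209.919, -615.185, 205.478] pointing down, gripper open.
Joint ranges: [-3.06, 3.06], [-0.37, 2.12], [-1.25, 1.32], [0.18, 2.47], [-1.1, 4.24], [0.23, 1.98], [-2.94, 2.94]. Speed limits (rad/s): [2.57, 2.57, 3.14, 3.14, 3.14, 3.14, 3.14].

INTERFACE

Orientations are given as a unit quaternion [w, x, y, z].
In Python, from cell import * gives the robot as it stands. The module is installed in compiled form; this text tells all that it offers.
- The arm moves only by the shell command python3 -m crank 'ROWS'. ROWS is JSON, a list of rows, each a list of 3 entries, a list of its own where there are three numbers: the turn, a rotation vector about the world's x, y, z in degrees, then the shift along the world's x, y, z in mm, then the opening in per cent of the stroke, from 0 (shut) to 100 (fully open). A call has 1 to 20 rows; each row is the pose to reach, as a shift and turn from the pose commanded when the call began; what a row does not reach only later rows make up. A row lasts 1/10 s, in which the tool goes at most 50 mm and 8.59 degrees, less where a joint would pass 70% of its speed; a pose out of reach is approached as far as the arm can. A call with a gripper value outside its range is refused whole. The fingers move at their own pace and stop on an object; the grip force is fixed at half the most. Time passes only in rows, so rows that repeat a pose let the fingers close. It gives the time, the measured TCP pose, the force and the opening at its end, in the units of the state.
- sense(): the state, without advancing time (a new reading comes with each control period).
- snapshot(name): name is "side" or "top"; returns a dict with "img" (400x640x3 uint8, blue, green, red), "intrinsics" (3x3 intrinsics, pixels), "distortion" ([k1, k2, p1, p2, k3] as OpenCV has them; the pictures are not rectified), "eye" and "rotation" of the camera in the world. Camera axes: x right, y down, z forward; pixel columns grow to the right and rows downward; lengths in mm; the calibration is good to about 2 mm. A picture is of the moment at which its call begins. There is no depth.
- job_done(): hands the job in, once; it reports no verdict.
The state is a dict: "time_s": time; "q": joint angles; "qvel": joint speeds; "tau": joint torques, N m; "tool_pos": TCP position; "orientation": TCP orientation; "force": force on the tool from outside, world axes, zero at the start; "ft_torque": the same for the moment, N m; "opening": finger opening in mm.
Only numpy, scipy, OpenCV 4.12 (cv2) and the standard library are available. Lean on these libraries where they do the work, as an engineer would, in place of code of your own. Each camera call takes 0.05 s, during which the arm holds its last target. There are 200 camera calls.

## Working session

There is one attempt and no reset: what is moved stays moved. The work goes in short steps, Python scripts to look and compute and a shell command to move; the robot and the scene stay as the last step left them, time stands still between calls to the robot, and variables do not carry over. Pictures are saved under pics/ and viewed, about 8 in all and at most 12, crops included, and the job is handed in when it is done.

```bash
mkdir -p pics
python3 - <<'E'
from cell import *
import cv2,numpy as np
s=sense();print(s['time_s'],s['tool_pos'],s['orientation'],s['opening'],s['force'])
for n in("top","side"):
    d=snapshot(n);cv2.imwrite(f"pics/{n}0.png",d["img"]);print(n,d["intrinsics"],d["distortion"],d["eye"],d["rotation"])
E
```

```text
0.0 [ 209.68481626 -614.56439893  204.56948474] [-5.24847737e-04  8.13279341e-01 -5.81872722e-01 -7.56666123e-04] 93.64047030114412 [-0.36090806  0.01161168  0.42873385]
top [[460.85653579   0.         318.84747034]
 [  0.         460.85653579 197.98509365]
 [  0.           0.           1.        ]] [0.04279304 0.         0.         0.         0.        ] [ 290.27264223 -106.32637925 1227.90763827] [ 0.07740787 -0.7017061   0.70538047 -0.06367862]
side [[368.22542009   0.         317.29717748]
 [  0.         368.22542009 197.97276771]
 [  0.           0.           1.        ]] [0.0226546 0.        0.        0.        0.       ] [474.59887319 913.5456185  655.01391261] [ 0.01557528 -0.01923665  0.86879516 -0.49455266]
```

View pics/top0.png

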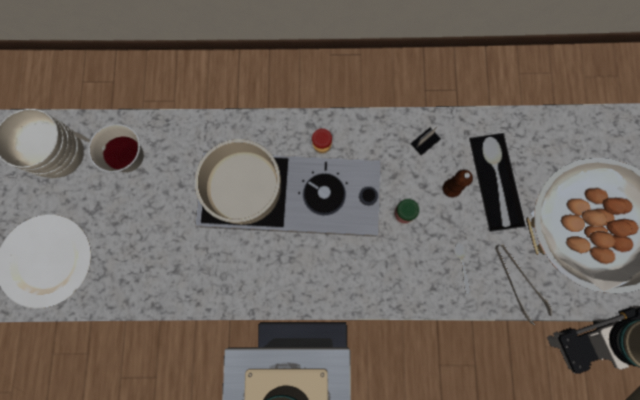

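View pics/side0.png

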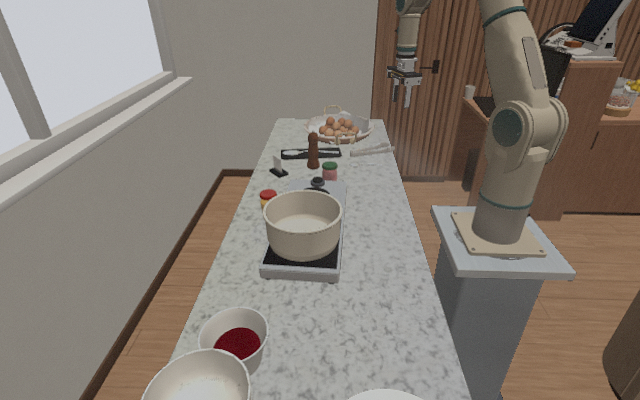

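The top view shows the dial near (324,193), its pointer going up-left to about (308,183), the long bar at (326,167) and the button at (368,196). I'll measure these next.

```bash
cat > h.py <<'E'
import cv2,numpy as np
from scipy.spatial.transform import Rotation as R
def pt(d,uv,z):
    """pixels -> world points on plane z"""
    n=cv2.undistortPoints(np.float64(uv).reshape(-1,1,2),d["intrinsics"],np.float64(d["distortion"]))[:,0]
    q=np.array(d["rotation"]); M=R.from_quat(q[[1,2,3,0]]).as_matrix()
    r=np.c_[n,np.ones(len(n))]@M.T; e=np.array(d["eye"])
    return e+r*((z-e[2])/r[:,2])[:,None]
E
python3 - <<'E'
from cell import *
from h import *
d=snapshot("top");im=d["img"];g=cv2.cvtColor(im,cv2.COLOR_BGR2GRAY)
x0,y0=280,145
c=g[y0:y0+100,x0:x0+120]
cv2.imwrite("pics/crop.png",cv2.resize(im[y0:y0+100,x0:x0+120],None,fx=6,fy=6,interpolation=cv2.INTER_CUBIC))
for nm,m in(("dark",c<60),("light",c>150)):
    cs,_=cv2.findContours(m.astype(np.uint8),cv2.RETR_EXTERNAL,cv2.CHAIN_APPROX_NONE)
    for k in cs:
        if 12<cv2.contourArea(k)<2500:
            (u,v),r=cv2.minEnclosingCircle(k);print(nm,u+x0,v+y0,r,cv2.contourArea(k),pt(d,[[u+x0,v+y0]],70)[0].round(1))
E
```

```text
dark 398.5 211.0 8.01570987701416 45.0 [ 489.8 -286.1   70. ]
dark 367.84375 195.6875 8.951193809509277 222.5 [ 530.  -209.6   70. ]
dark 323.819149017334 193.63829803466797 20.707117080688477 1077.5 [536.2 -96.9  70. ]
dark 283.0 192.0 34.13219451904297 330.0 [541.3   8.1  70. ]
dark 321.5 145.0 6.500100135803223 18.0 [666.7 -91.5  70. ]
```

View pics/crop.png

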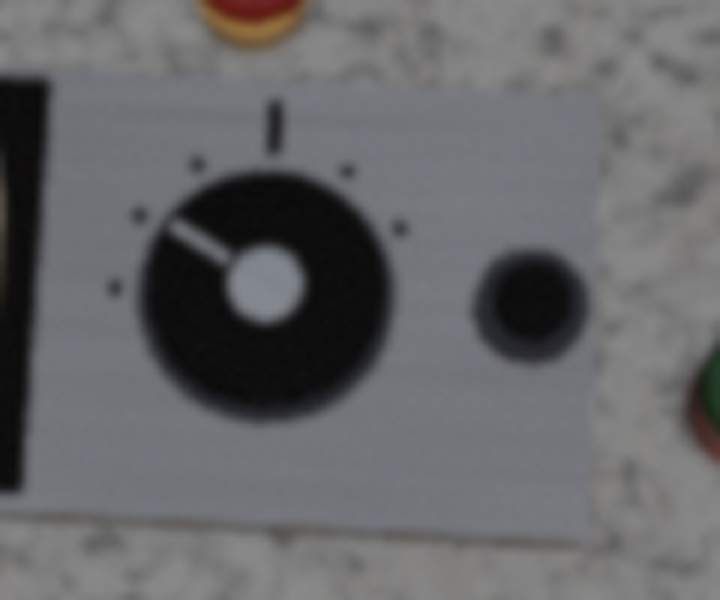

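Crop: cap at (265,285), pointer tip (173,223), bar centre (275,127), button (533,300), all in crop pixels. The pointer is at the second stud before the bar.

Run:
```python
from cell import *
from h import *
d=snapshot("top")
P=lambda u,v,z:pt(d,[[280+(u+.5)/6-.5,145+(v+.5)/6-.5]],z)[0]
c=P(265,285,71);t=P(173,223,70);b=P(275,127,45);k=P(533,300,55);k2=P(533,300,65)
an=lambda v:np.degrees(np.arctan2(v[1],v[0]))
print(c,t,b,k,k2);print("tip",an(t-c),np.hypot(*(t-c)[:2]),"bar",an(b-c),np.hypot(*(b-c)[:2]),"btn",an(k-c),np.hypot(*(k-c)[:2]))
s=sense();q=s['orientation'];print(R.from_quat(np.array(q)[[1,2,3,0]]).as_matrix().round(3),s['tool_pos'],s['time_s'])
```

```text
[540.0836094  -96.77214581  71.        ] [567.90434398 -57.29756761  70.        ] [ 617.19791448 -101.36307406   45.        ] [ 536.02574441 -212.46773074   55.        ] [ 533.93049757 -211.56278863   65.        ]
tip 54.82473817656614 48.29322517114896 bar -3.4070294232458616 77.25084252796265 btn -92.00874796892867 115.76672509983977
[[ 0.323 -0.946 -0.   ]
 [-0.946 -0.323  0.001]
 [-0.001  0.    -1.   ]] [ 209.78476228 -614.81924318  204.90103021] 0.2
```

```bash
python3 -m crank '[[[0,0,5],[0,30,30],0],[[0,0,12],[20,75,30],0],[[0,0,18],[45,115,30],0],[[0,0,24],[70,155,30],0],[[0,0,30],[100,195,30],0],[[0,0,36],[130,235,30],0],[[0,0,42],[160,275,30],0],[[0,0,48],[195,310,30],0],[[0,0,54],[230,345,30],0],[[0,0,60],[260,380,20],0],[[0,0,66],[290,415,0],0],[[0,0,71],[315,450,-20],0],[[0,0,71],[335,475,-50],0],[[0,0,71],[341,484,-80],0],[[0,0,71],[341,484,-100],0],[[0,0,71],[341,484,-100],0],[[0,0,71],[341,484,-100],0],[[0,0,71],[341,484,-100],0]]'
python3 -c "
from cell import *
import cell;print(globals().get('grip_point_offset'));s=sense();print(s['tool_pos'],s['force'],s['opening'],s['q'])"
```

```text
time_s: 2.0
tool_pos: [551.7, -131.9, 106.7]
orientation: [0.0, 1.0, -0.002, 0.001]
force: [-0.1, -0.6, 0.1]
opening: 0.4
18.8
[ 551.69996317 -131.86691962  106.74815857] [-0.14110222 -0.5628895   0.14402304] 0.3979722708135053 [ 0.37529396  0.65188707 -0.294301    1.84279349  0.28217484  0.68550117
 -0.0853469 ]
```

```bash
python3 -m crank '[[[0,0,0],[0,0,-15],0],[[0,0,0],[0,0,-28],0],[[0,0,0],[0,0,-33],0],[[0,0,0],[0,0,-36],0],[[0,0,0],[0,0,-38],0],[[0,0,0],[0,0,-38],0],[[0,0,0],[0,0,-38],0]]'
```

```text
time_s: 2.7
tool_pos: [551.5, -131.4, 68.4]
orientation: [0.0, 1.0, -0.001, 0.001]
force: [-0.7, -0.2, 5.0]
opening: 0.5
```

```bash
python3 -m crank '[[[0,0,0],[0,0,-1.5],0],[[0,0,-4],[-2.7,-0.8,-1.5],0],[[0,0,-9],[-5.3,-1.4,-1.5],0],[[0,0,-13],[-8.1,-1.7,-1.5],0],[[0,0,-18],[-10.9,-1.9,-1.5],0],[[0,0,-22],[-13.7,-1.8,-1.5],0],[[0,0,-26],[-16.4,-1.6,-1.5],0],[[0,0,-31],[-19.1,-1.1,-1.5],0],[[0,0,-35],[-21.8,-0.4,-1.5],0],[[0,0,-35],[-21.8,-0.4,-1.5],0],[[0,0,-35],[-21.8,-0.4,-1.5],0]]'
python3 -m crank '[[[0,0,0],[0,0,10],0],[[0,0,0],[0,0,35],0],[[0,0,0],[-20,-20,60],0],[[0,0,0],[-60,-40,90],0],[[0,0,0],[-100,-60,90],0],[[0,0,0],[-130,-70,90],0],[[0,0,0],[-130,-70,90],0],[[0,0,0],[-130,-70,90],0]]'
python3 - <<'E'
from cell import *
from h import *
d=snapshot("top");cv2.imwrite("pics/crop2.png",cv2.resize(d["img"][145:245,280:400],None,fx=6,fy=6,interpolation=cv2.INTER_CUBIC))
E
```

```text
time_s: 3.8
tool_pos: [531.1, -132.1, 67.6]
orientation: [-0.0, 0.953, -0.302, 0.002]
force: [1.0, 0.3, 6.6]
opening: 0.6
time_s: 4.6
tool_pos: [399.4, -201.8, 156.7]
orientation: [-0.0, 0.953, -0.303, 0.001]
force: [-0.0, -1.0, -0.2]
opening: 0.4
```

View pics/crop2.png

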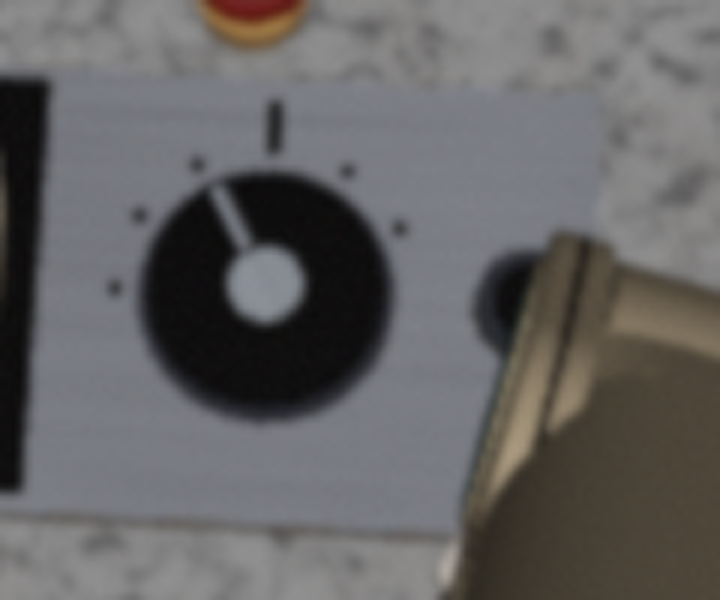

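The pointer tip is now at (217,188), opposite the last stud before the bar, so it moved exactly one click. I'll repeat the stroke.

```bash
python3 -m crank '[[[0,0,8],[40,10,0],0],[[0,0,16],[80,30,0],0],[[0,0,24],[120,55,-10],0],[[0,0,32],[151.8,70.4,-30],0],[[0,0,35],[151.8,70.4,-60],0],[[0,0,35],[151.8,70.4,-80],0],[[0,0,35],[151.8,70.4,-85],0],[[0,0,35],[151.8,70.4,-88.5],0],[[0,0,35],[151.8,70.4,-88.5],0],[[0,0,35],[151.8,70.4,-88.5],0]]'
```

```text
time_s: 5.65
tool_pos: [551.7, -129.0, 68.8]
orientation: [-0.001, 1.0, -0.001, 0.001]
force: [-1.5, 4.3, 4.3]
opening: 0.5
```

```bash
python3 -m crank '[[[0,0,0],[0,0,-1.5],0],[[0,0,-4],[-2.7,-0.8,-1.5],0],[[0,0,-9],[-5.3,-1.4,-1.5],0],[[0,0,-13],[-8.1,-1.7,-1.5],0],[[0,0,-18],[-10.9,-1.9,-1.5],0],[[0,0,-22],[-13.7,-1.8,-1.5],0],[[0,0,-26],[-16.4,-1.6,-1.5],0],[[0,0,-31],[-19.1,-1.1,-1.5],0],[[0,0,-33],[-20.5,-0.8,-1.5],0],[[0,0,-33],[-20.5,-0.8,-1.5],0],[[0,0,-33],[-20.5,-0.8,-1.5],0]]'
python3 -m crank '[[[0,0,0],[0,0,10],0],[[0,0,0],[0,0,35],0],[[0,0,0],[-20,-20,60],0],[[0,0,0],[-60,-40,90],0],[[0,0,0],[-100,-60,90],0],[[0,0,0],[-130,-70,90],0],[[0,0,0],[-130,-70,90],0],[[0,0,0],[-130,-70,90],0]]'
python3 - <<'E'
from cell import *
from h import *
d=snapshot("top");cv2.imwrite("pics/crop3.png",cv2.resize(d["img"][145:245,280:400],None,fx=6,fy=6,interpolation=cv2.INTER_CUBIC))
E
```

```text
time_s: 6.75
tool_pos: [533.0, -131.5, 67.9]
orientation: [-0.001, 0.959, -0.285, 0.002]
force: [-0.5, 2.0, 6.6]
opening: 0.5
time_s: 7.55
tool_pos: [401.0, -202.8, 157.0]
orientation: [0.0, 0.958, -0.286, 0.001]
force: [0.6, 0.4, 0.2]
opening: 0.2
```

View pics/crop3.png

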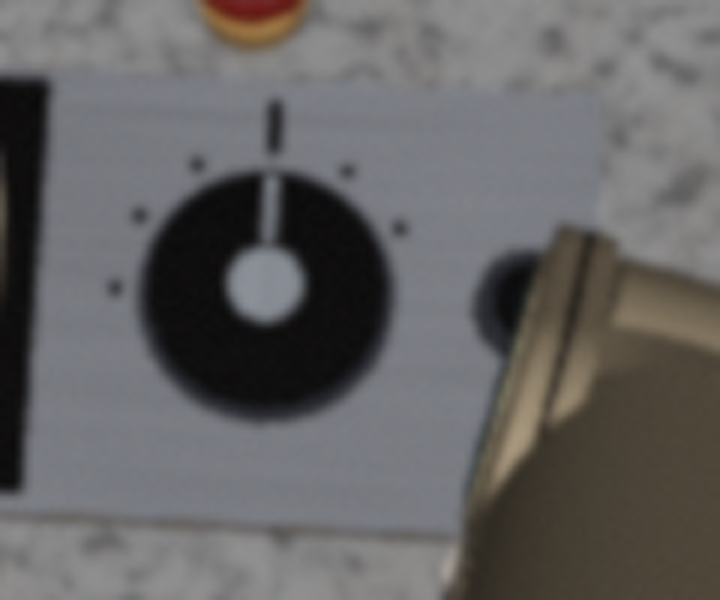

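The pointer tip at (271,178) lines up with the bar at (275,127), so the dial is home. Next is the button.

```bash
python3 -m crank '[[[0,0,0],[45,-5,0],0],[[0,0,0],[90,-10,0],0],[[0,0,0],[134,-10,0],0],[[0,0,0],[134,-10,-30],0],[[0,0,0],[134,-10,-60],0],[[0,0,0],[134,-10,-80],0],[[0,0,0],[134,-10,-86],0],[[0,0,0],[134,-10,-90],0],[[0,0,0],[134,-10,-92],0],[[0,0,0],[134,-10,-92],0]]'
```

```text
time_s: 8.6
tool_pos: [535.4, -211.4, 64.9]
orientation: [-0.0, 0.959, -0.285, 0.001]
force: [-1.2, 2.4, 3.1]
opening: 0.4
```

```bash
python3 -m crank '[[[0,0,0],[0,0,-2],0],[[0,0,0],[0,0,-2],0]]';python3 -m crank '[[[0,0,0],[0,0,-2],0],[[0,0,0],[0,0,-2],0]]';python3 -m crank '[[[0,0,0],[0,0,-2],0],[[0,0,0],[0,0,-2],0],[[0,0,0],[0,0,-2],0]]'
```

```text
time_s: 8.8
tool_pos: [535.5, -211.8, 62.8]
orientation: [-0.0, 0.958, -0.285, 0.001]
force: [0.2, 2.4, 3.9]
opening: 0.8
time_s: 9.0
tool_pos: [535.5, -211.8, 61.2]
orientation: [-0.0, 0.958, -0.285, 0.001]
force: [-0.8, 2.8, 9.8]
opening: 0.1
time_s: 9.3
tool_pos: [535.6, -211.8, 60.9]
orientation: [-0.0, 0.958, -0.285, 0.001]
force: [-3.7, 5.0, 23.0]
opening: 0.8
```

The button has hit a hard stop: 23 N with no further travel. I'll release it and retreat.

```bash
python3 -m crank '[[[0,0,0],[0,0,5],0],[[0,0,0],[0,0,20],0],[[0,0,0],[0,0,60],0],[[0,0,0],[-30,-20,100],0],[[0,0,0],[-70,-60,110],0],[[0,0,0],[-110,-100,110],0],[[0,0,0],[-150,-140,110],0],[[0,0,0],[-150,-140,110],0],[[0,0,0],[-150,-140,110],0],[[0,0,0],[-150,-140,110],0]]'
python3 - <<'E'
from cell import *
from h import *
d=snapshot("top");cv2.imwrite("pics/top4.png",cv2.resize(d["img"][100:250,180:430],None,fx=3.2,fy=3.2,interpolation=cv2.INTER_CUBIC))
E
```

```text
time_s: 10.3
tool_pos: [384.2, -352.5, 167.9]
orientation: [0.0, 0.958, -0.286, 0.0]
force: [1.3, 0.9, -0.2]
opening: 0.3
```

View pics/top4.png

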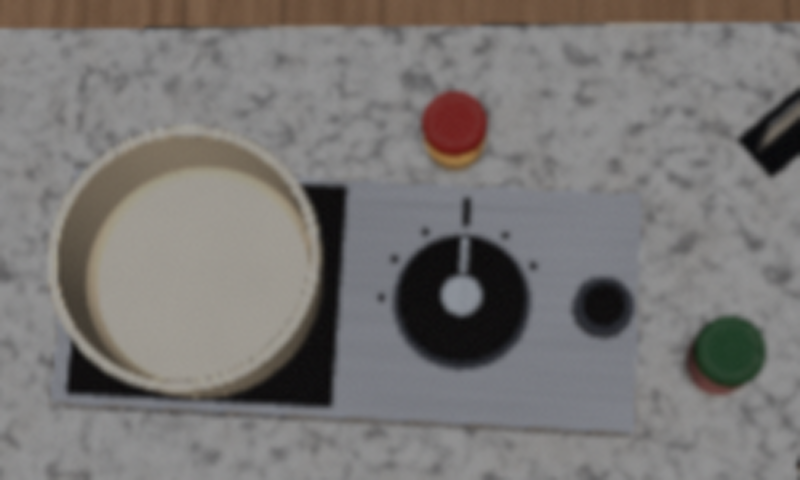

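The pointer at (465,245) is still opposite the bar at (466,212). The button at (603,305) is clear, and the crock and jars look unmoved. Handing in.

```bash
python3 -c "
from cell import *
print(job_done())"
```

```text
the job is handed in; nothing more can be done
None
```

I turned the dial clockwise two clicks to the long bar mark, pressed the start button fully down once, let it come back up, and handed the job in at about 10 s.

- **Dial:** I used two fingertip strokes of about 33–35°, and the vertical force read at most 6.6 N. Pictures after each stroke showed exactly one click each, and the last picture has the pointer opposite the bar.
- **Button:** It reached a hard stop at z ≈ 61 mm with 23 N on it. I did not measure its return directly; I only saw it clear of the robot in the last top view.
- **Bystanders:** The crock and both jars look unmoved in the last picture. The mill and spoon were outside that crop, and no arm move went near them.
- **Robot:** It ended clear of everything, with force readings near zero. No check failed. The only oddity was a sideways force of about 4 N when the finger landed for the second stroke.

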